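# Shut and lock the bead caddy with the slot key

### The arm

A 7-joint arm with a two-finger parallel gripper is mounted at the origin on the work surface. World frame = base frame: x ahead of the robot, y to its left, z up, the work surface at z = 0. Lengths are in m, angles in rad, forces in N, time in s.
With the tool pointing down it reaches from about 0.4 to 0.9 m from the base axis. Payload 5.5 kg.
Tool frame: the origin (TCP) lies between the finger pads; the fingertips stand 19 mm ahead of it and the grasp point (between the pads) is the TCP; z points along the fingers, y is the line along which they close (so a half turn about z gives the same grasp; the last joint's range is limited). The gripper opens to 92 mm and grips with 3 to 60 N. Pads are 19 mm wide; open, the fingers measure 130 mm over their backs; the gripper's body (75 mm by 190 mm) begins 47 mm behind the grasp point.
Start: joints at [-1.03, 0.501, -0.427, 1.55, 0.221, 1.138, -0.21], TCP at [0.178, 0.625, 0.246] pointing down, gripper open.
Joint ranges: [-2.88, 2.88], [-0.31, 2.03], [-1.54, 1.56], [0.2, 2.42], [-1.41, 4.55], [0.19, 2.02], [-2.57, 2.57]. Speed limits (rad/s): [2.57, 2.57, 3.14, 3.14, 3.14, 3.14, 3.14].

### API

Orientations are given as a unit quaternion [x, y, z, w].
In Python, from station import ctrl gives the robot as it stands. The module is installed in compiled form; this text tells all that it offers.
- The arm moves only by the tool arm_command, never from a script. Its arguments are lists of equal length, an entry for each row: "delta_rot": the turn, a rotation vector about the tool's x, y, z in degrees, a list of three; "translation": the shift along the tool's x, y, z in m, a list of three; "gripper": the finger opening in m, from 0 to 0.0918. In form: {"delta_rot": [[wx, wy, wz], ...], "translation": [[tx, ty, tz], ...], "gripper": [gripper, ...]}. A call has exactly 8 rows; each row shifts and turns the commanded pose from where the row before left it, along the tool's axes as they then stand; what a row does not reach is not made up. A row lasts 1/10 s, in which the tool goes at most 50 mm and 8.59 degrees, less where a joint would pass 70% of its speed; a pose out of reach is approached as far as the arm can. A call is refused whole if a number of a shift passes 0.05 or a number of a turn 8.59, either way. A call with a gripper value outside its range is refused whole. The fingers move at their own pace and stop on an object; "grip_force" is the grip in N (left out, the last holds). Time passes only in rows, so rows that do not move let the fingers close, or fill a call up. It gives the time, the measured TCP pose, the force, the opening and the grip force at its end, in the units of the state.
- ctrl.read_state(): the state, without advancing time (a new reading comes with each control period).
- ctrl.get_image(name): name is "scene" or "top" or "wrist"; returns the picture (480x640x3 uint8, red, green, blue); there is no depth.
- ctrl.camera_params(name): a dict with "fov_y" (degrees; the focal length in pixels is half the picture's height over the tangent of half this angle, whatever the lens; pixels are square), "cx", "cy" (the principal point, pixels), "k1" (the pictures are not rectified: a ray, as slopes to the right and down, at radius r is drawn at 1 + k1 r^2 times it, then the intrinsics apply), "rvec" (rotation vector, rad) and "tvec" (3), from world to camera coordinates, as OpenCV has them; the wrist camera has in their place "tool_from_camera" (4x4, takes a point from camera to tool coordinates, whose origin is the TCP and whose axes are the flange's). Camera axes: x right, y down, z forward; pixel columns grow to the right and rows downward; lengths in m; the calibration is good to about 2 mm. A picture is of the moment at which its call begins: read the wrist's pose just before it. camera_params takes no time and is no camera call.
- ctrl.job_done(): hands the job in; it is judged then, once.
The state is a dict: "time": time; "q": joint angles; "qvel": joint speeds; "joint_efforts": joint torques, N m; "position": TCP position; "eef_rot": TCP orientation; "contact_force": force on the tool from outside, world axes, zero at the start; "moment": the same for the moment, N m; "grip_width": opening from 0.0 (shut) to 1.0 (fully open); "finger_force": force on a finger pad.
Only numpy, scipy, OpenCV 4.12 (cv2) and the standard library are available. Lean on these libraries where they do the work, as an engineer would, in place of code of your own. Each camera call takes 0.05 s, during which the arm holds its last target. There are 200 camera calls.

### The job

Slide the bead caddy's door fully shut, then take the flat-blade key out of the wooden tool block, push the slotted lock on the caddy's top down with the blade until you feel it bottom, give it a quarter turn clockwise and let it up to seat, and stand the key back in its own place in the block. Work the lock with the key only and with a light hand: once it bottoms bear on it with no more than 10 N beyond its spring, and do not wrench it while it is still keyed or at its stop. Push the door gently, and do not shift the awl, cup, hoop, tray, tweezers, spool or dish.

Things in the scene. Friction and masses are not known exactly. Their poses are not given: they have to be found in the camera images.
- caddy: Aluminium bead caddy fixed to the table, 110 deep (its x), 190 wide (its y), 95 mm high. Origin: centre of its underside. Front with sliding door at -x. Flat top plate, upper face 95 mm above the origin, with the lock at x = -30, y = -13 mm in a steel ferrule (41 mm across, 2.5 mm high) and a low wire bail at the rear edge (11 mm high).
- door (a joint): Opening of the sliding door in m: 0 is shut (on its stop), 0.086 fully open. It slides along the caddy's y axis, towards +y to shut; friction about 1.5 N, stays where left. The lock's tongue swings in behind the door's trailing edge, so the lock turns home only with the door within about 3 mm of shut.
- handle (a point): Middle of the door's handle, an upright steel bar 11 mm in diameter and 55 mm tall, its axis 35 mm in front of the door's face, its middle 57 mm above the caddy's underside. Axes as the caddy's. Moves with the door.
- lock: Push-and-turn quarter-turn stud with a round slotted steel head, 30 mm in diameter. Origin: centre of the head's top face; it sinks with the head but does not turn. Up, the top face stands 5 mm above the caddy's top plate; pressed, it sinks into the plate. A spring holds it up with 5 N plus 0.8 N per mm pressed down. Up, it is keyed and cannot turn: twisted there it blocks.
- slot (a point): Centre of the slot's mouth, in the middle of the head's top face. x along the slot, z up. Slot 20 mm long, 4.6 mm wide, 4.5 mm deep, closed at its ends. At the start along the caddy's y axis (within 0.08 rad); seated, along its x axis. Turns with the head. The slot bruises when the blade loads it with over 50 N in all: the press plus both sides of the twist (0.1 N m makes about 15 N).
- cam (a joint): Turn of the lock's head in rad, clockwise from above: near 0 unlocked, 1.57 seated (play 0.1), hard stop 1.65. It turns freely (0.02 N m) once pressed far enough: 2 to 11 mm, differing from caddy to caddy, not visible, only felt. 1.5 mm below that it bottoms hard. Let go at the end of the turn, it springs into a notch 1.5 mm above the depth where it came free: seated.
- key: Loose flat-blade key, about 0.09 kg, upright in the block, blade down. Origin: centre of the blade's tip; z up through the handle, x along the blade's width. Blade 15 mm wide (x), 2.6 thick (y), 26 long; round shank to z = 50 mm; brass bolster, 26 mm across, z 50 to 56; dark wooden flat-sided handle z 56 to 112, 28 mm wide (x), 20 mm thick (y).
- block: Wooden tool block fixed to the table, 160 (its x) x 60 x 62 mm high. Origin: centre of its underside. Two slots in its top at x = -40 and +40 mm, each 20 mm long (x), 9 mm wide (y), 54 mm deep; the key stands in one, the awl in the other. The key's bolster rests on the top, its tip 12 mm above the block's underside.
- awl: Round-handled awl standing in the other slot of the block, 113 mm tall like the key; bulbous round handle up to 30 mm in diameter. Origin: 2 mm below its point, z up. To be left alone.
- cup: White ceramic chai mug, 76 mm wide at the rim, 78 mm high, with a handle. Origin: centre of its underside. To be left alone.
- hoop: Pale ash hoop lying flat, 190 mm outside diameter, 12 mm high. Origin: centre of its underside. To be left alone.
- bead_tray: Blue acrylic bead tray, 130 x 190 x 22 mm. Origin: centre of its underside. To be left alone.
- tweezers: Chrome tweezers lying flat, 125 mm long. Origin: middle of the underside. To be left alone.
- thread_spool: Wooden thread spool standing upright, 38 mm in diameter, 50 mm high. Origin: centre of its underside. To be left alone.
- pin_dish: Small brass dish, 84 mm in diameter, 22 mm high. Origin: centre of its underside. To be left alone.
- lock_floor: Floor of the lock's receptacle, a steel plate fixed under the caddy's top plate below the lock, out of sight; origin 65.5 mm above the caddy's underside, on the lock's axis. The stud bottoms on it. It bends if the stud is driven onto it with more than 10 N (what the blade bears beyond the spring's force).
Not all that is in view belongs to the job. Of the things that look like the block, take the one that is farthest from the robot's base at the start.

How it is judged:
On the way, in this order (a step that is already met when the one before it is completed fails the run):
1. the door is slid shut (value of joint door below 0.003 m), for 0.2 s.
2. the lock is turned a quarter turn, released and seated (value of joint cam above 1.42 rad and value of joint door below 0.004 m and contact force between key and lock below 0.2 N), for 0.2 s.
At the end, for the whole second after the job is handed in: The door is within 4 mm of shut, the lock's head is turned past 1.42 rad and seated, and the key stands upright (within 0.12 rad), still and released, in the slot of the block it came from, its bolster on the block (tip 8 to 16 mm above the block's underside) (value of joint door below 0.004 m and value of joint cam above 1.42 rad and angle between key's own z axis and vertical below 0.12 rad and z of key in the frame of block between 0.008 and 0.016 m and y of key in the frame of block between -0.006 and 0.006 m and distance of key from where it was at the start of the episode below 0.012 m and linear speed of key below 0.02 m/s); the robot touches nothing.
It fails at once if the stud is driven onto the floor of its receptacle with more than 10 N (contact force between lock and lock_floor above 10 N).
It fails at once if the key is wrenched in the slot: more than 50 N between key and lock in all (contact force between key and lock above 50 N).
It fails at once if the hand bears on the caddy or its door with more than 30 N (contact force between any of the fingers, the arm and caddy above 30 N).
It fails at once if the lock is worked with the fingers instead of the key (contact force between the fingers and lock above 1 N).
It fails at once if a bystander is shifted by more than 25 mm (distance of any of awl, cup, hoop, bead_tray, tweezers, thread_spool, pin_dish from where it was at the start of the episode above 0.025 m).
It also fails if it takes over 72 s, if anything falls off the work surface, if the arm or the gripper's body presses on something with over 40 N, if the wrist force passes 120 N, or if a joint passes its speed limit or range.

## Working session

There is one attempt and no reset: what is moved stays moved. The work goes in short steps, Python scripts to look and compute and a tool call to move; the robot and the scene stay as the last step left them, time stands still between calls to the robot, and variables do not carry over. Pictures are saved under pics/ and viewed, at most 12 in all, crops included, and the job is handed in when it is done.

Besides the shell and the picture viewer there is one more tool, called after "Request:" as name(argument=value, ...) on one line, values as JSON. arm_command: Moves the arm, as the interface text tells. Its arguments: {"type":"object","properties":{"delta_rot":{"type":"array"},"translation":{"type":"array"},"gripper":{"type":"array"},"grip_force":{"type":"number"}},"required":["delta_rot","translation","gripper"]}

```bash
mkdir -p pics
cat > h.py <<'E'
import numpy as np, cv2
from station import ctrl
from scipy.spatial.transform import Rotation as R
def snap(n,f):
    im=ctrl.get_image(n); cv2.imwrite('pics/'+f,im[:,:,::-1]); return im
def cam(n,st=None):
    p=ctrl.camera_params(n); f=240/np.tan(np.radians(p['fov_y'])/2)
    K=np.array([[f,0,p['cx']],[0,f,p['cy']],[0,0,1]]); D=np.array([p['k1'],0,0,0.])
    if n=='wrist':
        st=st or ctrl.read_state()
        T=np.eye(4); T[:3,:3]=R.from_quat(st['eef_rot']).as_matrix(); T[:3,3]=st['position']
        W=T@np.array(p['tool_from_camera']); Rc=W[:3,:3]; C=W[:3,3]
    else:
        Rm=R.from_rotvec(np.ravel(p['rvec'])).as_matrix(); Rc=Rm.T; C=-Rm.T@np.ravel(p['tvec'])
    return K,D,Rc,C
def ray(n,uv,st=None):
    K,D,Rc,C=cam(n,st)
    u=cv2.undistortPoints(np.array(uv,float).reshape(-1,1,2),K,D).reshape(-1,2)
    return C,(Rc@np.c_[u,np.ones(len(u))].T).T
def onz(n,uv,z,st=None):
    C,d=ray(n,uv,st); return C+d*((z-C[2])/d[:,2])[:,None]
def proj(n,P,st=None):
    K,D,Rc,C=cam(n,st); r=cv2.Rodrigues(Rc.T)[0]
    return cv2.projectPoints(np.array(P,float).reshape(-1,3),r,-Rc.T@C,K,D)[0].reshape(-1,2)
E
python3 - <<'E'
from h import *
for n in('scene','top','wrist'): snap(n,n+'0.png')
s=ctrl.read_state(); print(s)
for n in('scene','top','wrist'): print(n,cam(n)[2:], ctrl.camera_params(n))
E
```

```text
{'time': 0.15, 'q': array([-1.02977366,  0.50164378, -0.42683565,  1.55115215,  0.22080853,
        1.13830098, -0.21030628]), 'qvel': array([ 0.00048371, -0.0035389 , -0.00069751, -0.00300618, -0.0002304 ,
       -0.00176095, -0.0001912 ]), 'joint_efforts': array([-6.42208804e-03, -5.67109644e+01, -5.82559437e+00, -2.79454511e+01,
       -6.88471855e-02,  2.64412060e-02,  1.07172639e-04]), 'position': array([0.17816902, 0.62460225, 0.24493415]), 'eef_rot': array([ 1.38449216e-01,  9.90369267e-01, -7.15854635e-04, -1.30216441e-04]), 'contact_force': array([-0.05250695, -0.51089749, -0.53736606]), 'moment': array([ 0.00804272, -0.00266637, -0.0024994 ]), 'finger_force': 0.0, 'grip_width': 0.997681772382041}
scene (array([[-0.43323746,  0.5499734 , -0.71402701],
       [ 0.90105017,  0.28218302, -0.32936504],
       [ 0.02034429, -0.78606743, -0.61780588]]), array([1.52710282, 0.38017315, 0.92922904])) {'fov_y': 43.03534771295, 'cx': 321.18706869041273, 'cy': 240.21580223210785, 'k1': -0.022841447033580767, 'rvec': array([ 1.29966127,  2.0898378 , -0.99907706]), 'tvec': array([ 0.30013
[... 456 characters left out ...]
t (array([[ 2.74923666e-01,  9.26658774e-01,  2.56360086e-01],
       [ 9.61465925e-01, -2.64831454e-01, -7.38076933e-02],
       [-5.02332134e-04,  2.66772969e-01, -9.63759270e-01]]), array([0.10999184, 0.64456608, 0.38358188])) {'fov_y': 62.21583971291604, 'cx': 325.43971547041866, 'cy': 242.8405181552497, 'k1': -0.008573873895534856, 'tool_from_camera': array([[-7.19500453e-04, -9.63743309e-01, -2.66830127e-01,
         7.10465039e-02],
       [ 9.99999288e-01, -9.47352878e-04,  7.25199430e-04,
         3.00548862e-04],
       [-9.51688387e-04, -2.66829415e-01,  9.63743305e-01,
        -1.38644078e-01],
       [ 0.00000000e+00,  0.00000000e+00,  0.00000000e+00,
         1.00000000e+00]])}
```

View pics/top0.png

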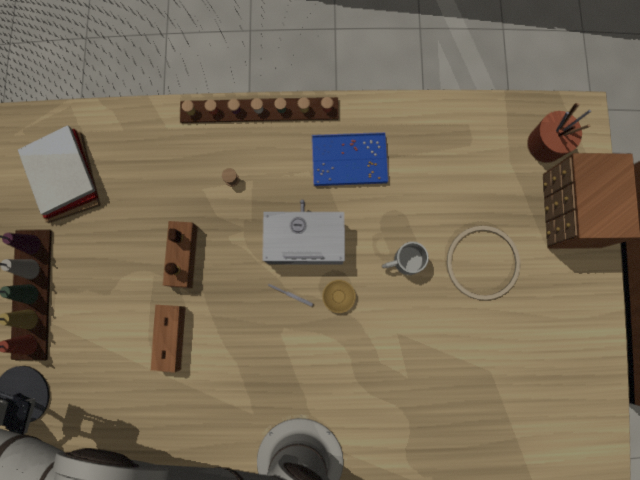

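View pics/scene0.png

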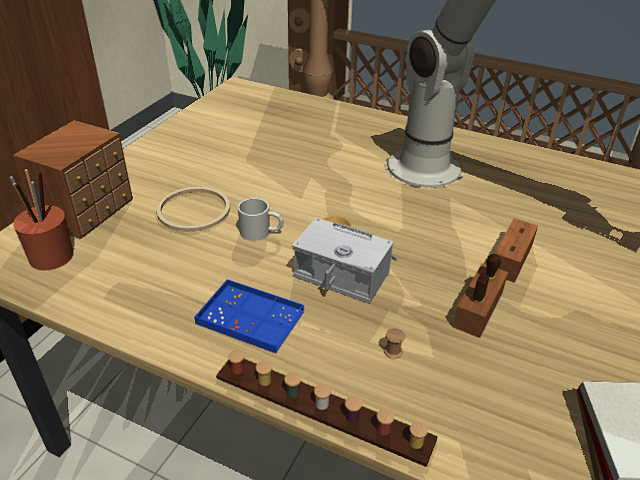

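The top view shows the caddy at (304,237), with its front facing up in the image (away from the robot). The handle is at about (303,205) and the lock at (298,225). The block candidates are (180,255), with two tools at (175,236) and (171,268), and (168,338), which is empty and nearer the base. I choose the farther, filled one. The scene view shows the door ajar and the same two tools at about (492,265) and (481,290). Next I crop closely to tell key from awl.

Run:
```python
from h import *
t=cv2.imread('pics/top0.png'); s=cv2.imread('pics/scene0.png')
def c(im,x,y,w,h,W,H): return cv2.resize(im[y:y+h,x:x+w],(W,H),interpolation=cv2.INTER_CUBIC)
a=c(t,150,205,60,100,240,400); b=c(s,450,235,80,100,320,400)
d=c(t,255,195,100,75,400,300); 
o=np.zeros((600,800,3),np.uint8)
o[:400,:240]=a;o[:400,240:560]=b
o[300:600,400:800]=d  # overlap lower part of b right
o[:300,560:800]=c(s,290,215,110,90,240,300)[:,:240]
cv2.imwrite('pics/crop1.png',o)
print(onz('top',[[304,237],[298,225],[303,205],[175,236],[171,268]],0.1))
```

```text
[[ 0.54359718 -0.02016354  0.1       ]
 [ 0.57269509 -0.00613734  0.1       ]
 [ 0.62100024 -0.01849659  0.1       ]
 [ 0.55102573  0.28993091  0.1       ]
 [ 0.47408195  0.29832393  0.1       ]]
```

View pics/crop1.png

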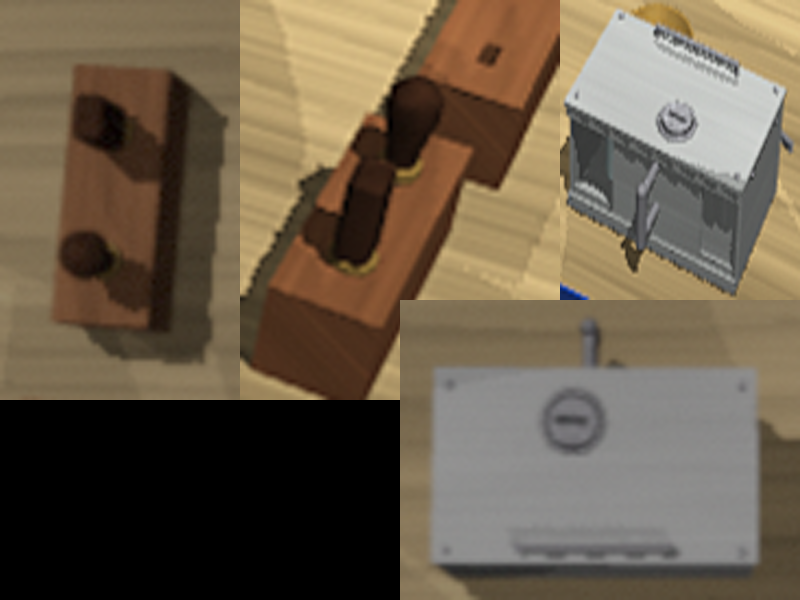

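The crop shows that the key is the flat-sided handle with the brass bolster, at top-view pixel (175,235.5). The other tool, with the bulbous handle at (171,268), is the awl. The caddy top corners are (263,212), (344,212.5), (344,261) and (263,261), and the handle's top is at (302.5,201). The lock is at (298,225), and its slot lies across the image along the caddy's y.

Run:
```python
from h import *
np.set_printoptions(precision=4,suppress=True)
A=lambda x,y:[150+x/4,205+y/4]
D=lambda x,y:[255+(x-400)/4,195+(y-300)/4]
c=onz('top',[D(432,368),D(757,369),D(757,565),D(432,565)],.095);print('caddy',c,c.mean(0))
print('lock',onz('top',[D(573,421)],.1),'handle',onz('top',[D(590,325)],.0845))
b=onz('top',[A(75,66),A(172,70),A(150,326),A(52,320)],.062);print('block',b,b.mean(0))
print('key',onz('top',[A(98,120)],.122),'awl',onz('top',[A(84,253)],.118))
m=b.mean(0); e=(b[0]+b[1]-b[2]-b[3]); print('blockyaw deg',np.degrees(np.arctan2(e[1],e[0])))
e=c[0]+c[3]-c[1]-c[2]; print('caddy side yaw',np.degrees(np.arctan2(e[1],e[0])))
s=ctrl.read_state(); print(R.from_quat(s['eef_rot']).as_matrix())
```

```text
caddy [[ 0.6065  0.0781  0.095 ]
 [ 0.6027 -0.117   0.095 ]
 [ 0.4848 -0.1148  0.095 ]
 [ 0.4877  0.0781  0.095 ]] [ 0.5454 -0.0189  0.095 ]
lock [[ 0.5721 -0.0067  0.1   ]] handle [[ 0.6334 -0.0167  0.0845]]
block [[0.5932 0.3168 0.062 ]
 [0.5896 0.2556 0.062 ]
 [0.4317 0.2672 0.062 ]
 [0.436  0.3282 0.062 ]] [0.5126 0.2919 0.062 ]
key [[0.5502 0.2852 0.122 ]] awl [[0.4719 0.2933 0.118 ]]
blockyaw deg -4.172872607749913
caddy side yaw 89.01184912015432
[[-0.9617  0.2742 -0.0005]
 [ 0.2742  0.9617 -0.0014]
 [ 0.0001 -0.0015 -1.    ]]
```

Request:
arm_command(delta_rot=[[0,0,-7.5],[0,0,-7.5],[0,0,0],[0,0,0],[0,0,0],[0,0,0],[0,0,0],[0,0,0]], translation=[[0,0,0],[0,0,0],[-0.026,-0.0325,0.0025],[-0.026,-0.0325,0.0025],[-0.026,-0.0325,0.0025],[-0.026,-0.0325,0.0025],[-0.026,-0.0325,0.0025],[-0.026,-0.0325,0.0025]], gripper=[0,0,0,0,0,0,0,0], grip_force=10)

```text
time: 0.95
position: [0.3319, 0.4259, 0.2304]
eef_rot: [0.008, 1.0, -0.0, -0.0]
contact_force: [0.2, 0.5, 1.0]
grip_width: 0.35
finger_force: 0.0
```

Request:
arm_command(delta_rot=[[0,0,0],[0,0,0],[0,0,0],[0,0,0],[0,0,0],[0,0,0],[0,0,0],[0,0,0]], translation=[[-0.026,-0.0325,0.0025],[-0.026,-0.0325,0.0025],[-0.026,-0.0325,0.0025],[-0.026,-0.0325,0.0025],[-0.026,-0.0325,0.0025],[-0.026,-0.0325,0.0025],[-0.026,-0.0325,0.0025],[-0.026,-0.0325,0.0025]], gripper=[0,0,0,0,0,0,0,0])

```text
time: 1.75
position: [0.5356, 0.1628, 0.2105]
eef_rot: [0.008, 1.0, -0.0, -0.0]
contact_force: [-0.6, 0.5, -0.1]
grip_width: 0.005
finger_force: 0.0
```

Request:
arm_command(delta_rot=[[0,0,0],[0,0,0],[0,0,0],[0,0,0],[0,0,0],[0,0,0],[0,0,0],[0,0,0]], translation=[[-0.025,-0.033,0],[-0.025,-0.033,0.0],[-0.025,-0.033,0.0],[-0.027,-0.032,0],[0,0,0],[0,0,0],[0,0,0],[0,0,0]], gripper=[0,0,0,0,0,0,0,0])

```text
time: 2.55
position: [0.6341, 0.0336, 0.2107]
eef_rot: [0.007, 1.0, 0.0, -0.0]
contact_force: [-0.3, 0.7, 0.2]
grip_width: 0.002
finger_force: 0.0
```

Run:
```python
from h import *
s=ctrl.read_state(); im=snap('wrist','w1.png'); print(s['position'],s['contact_force'])
cy=.0
H=[.6334,-.0167,.0845]; L=[.575,-.006,.1]
print(proj('wrist',[H,L],s))
```

```text
[0.6340668  0.03363913 0.21069808] [-0.30832504  0.68016105  0.17652646]
[[251.84741371 239.66790564]
 [258.81303606 153.93770582]]
```

View pics/w1.png

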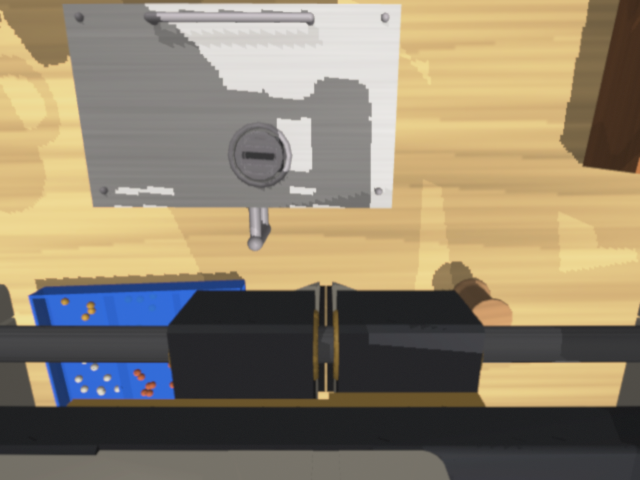

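The wrist view shows the handle's top at (255,244), the lock's centre at (260,155) with the slot from about (243,155) to (275,157), and the spool clear at (490,305).

Run:
```python
from h import *
s=ctrl.read_state()
print(onz('wrist',[[255,243]],.0845,s),onz('wrist',[[260,155],[243,155],[275,157]],.1,s))
print(onz('wrist',[[104,191],[378,191],[385,17],[80,17]],.095,s),onz('wrist',[[94,208],[392,208]],.095,s))
```

```text
[[ 0.63596319 -0.01481378  0.0845    ]] [[ 0.5757715  -0.00544243  0.1       ]
 [ 0.5756162  -0.01587402  0.1       ]
 [ 0.57710871  0.00370302  0.1       ]]
[[ 0.5970594  -0.1077361   0.095     ]
 [ 0.59966424  0.0680756   0.095     ]
 [ 0.49936137  0.07006145  0.095     ]
 [ 0.49658665 -0.10559944  0.095     ]] [[ 0.60799051 -0.11604775  0.095     ]
 [ 0.6108387   0.07738914  0.095     ]]
```

Request:
arm_command(delta_rot=[[0,0,0],[0,0,0],[0,0,0],[0,0,0],[0,0,0],[0,0,0],[0,0,0],[0,0,0]], translation=[[-0.002,0,0.036],[0,0,0.036],[0,0,0.036],[0,0,0.036],[0,0,0],[0,-0.007,0],[0,-0.007,0],[0,-0.005,0]], gripper=[0,0,0,0,0,0,0,0])

```text
time: 3.4
position: [0.6384, 0.0114, 0.0693]
eef_rot: [0.008, 1.0, -0.0, 0.002]
contact_force: [0.3, -0.4, -0.0]
grip_width: 0.005
finger_force: 0.0
```

Request:
arm_command(delta_rot=[[0,0,0],[0,0,0],[0,0,0],[0,0,0],[0,0,0],[0,0,0],[0,0,0],[0,0,0]], translation=[[0,-0.003,0],[0,-0.003,0],[0,-0.003,0],[0,-0.003,0],[0,0,0],[0,0,0],[0,0,0],[0,0,0]], gripper=[0,0,0,0,0,0,0,0])

```text
time: 4.2
position: [0.6359, 0.0005, 0.0664]
eef_rot: [0.008, 1.0, -0.0, -0.0]
contact_force: [-0.5, -0.3, -1.0]
grip_width: 0.01
finger_force: 0.1
```

Run:
```python
from h import *
s=ctrl.read_state(); im=snap('scene','s1.png')
cv2.imwrite('pics/s1c.png',cv2.resize(cv2.imread('pics/s1.png')[210:310,285:405],(720,600),interpolation=cv2.INTER_CUBIC))
```

```text
(no output)
```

View pics/s1c.png

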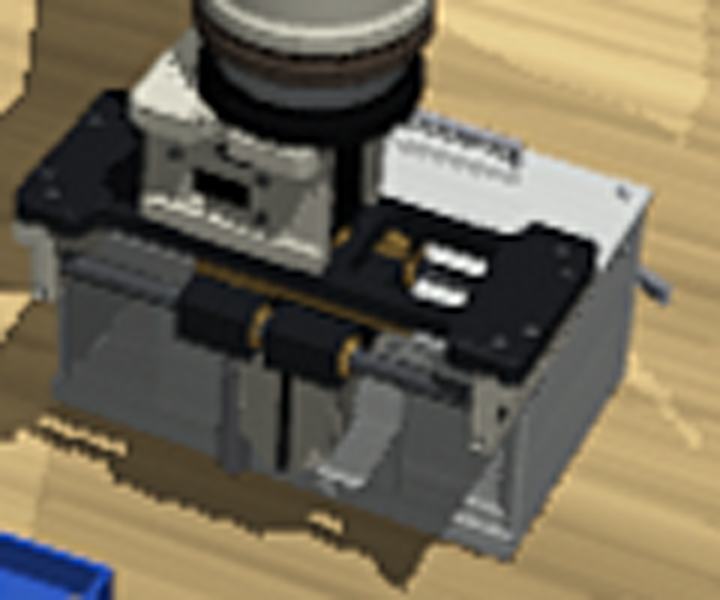

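The fingers have begun pushing the handle at (235,420), but this view doesn't show the leading edge clearly. I'll enlarge the caddy front in the initial scene picture to find the door's leading edge.

Run:
```python
from h import *
im=cv2.imread('pics/scene0.png')[225:305,285:391]
g=cv2.convertScaleAbs(im,alpha=1.5,beta=10)
cv2.imwrite('pics/s0c.png',cv2.resize(g,(795,600),interpolation=cv2.INTER_CUBIC))
```

```text
(no output)
```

View pics/s0c.png

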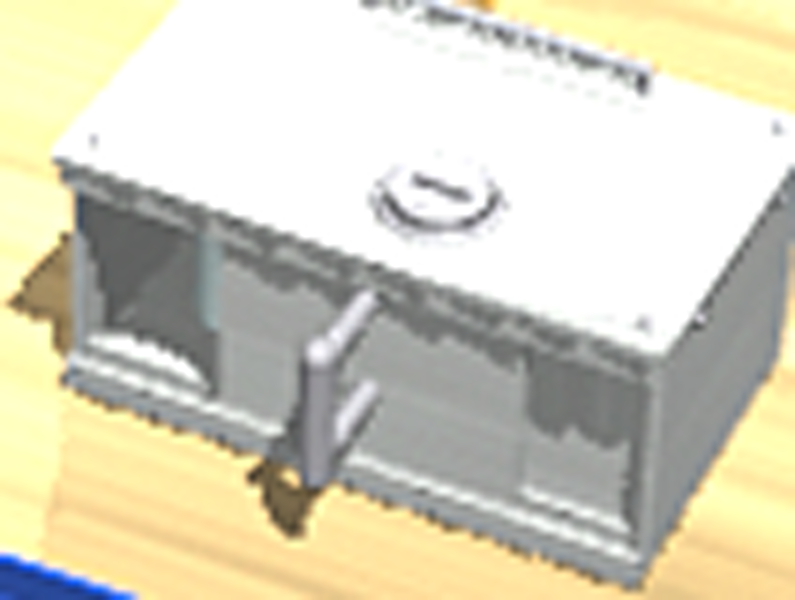

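In the initial crop the door runs from its leading edge at crop (215,320) to its trailing edge at (523,430). The opening runs from the left jamb at (80,280) to the right jamb at (635,470).

Run:
```python
from h import *
p=[[285+x/7.5,225+y/7.5] for x,y in [(80,280),(215,320),(523,430),(635,470),(370,380)]]
C,d=ray('scene',p)
for x in(.604,.608): print(C+d*((x-C[0])/d[:,0])[:,None])
```

```text
[[ 0.604      -0.10726107  0.04526445]
 [ 0.604      -0.0622591   0.04711272]
 [ 0.604       0.03700411  0.04406766]
 [ 0.604       0.07199852  0.04298921]
 [ 0.604      -0.01167028  0.04378276]]
[[ 0.608      -0.10514891  0.04909486]
 [ 0.608      -0.06034195  0.05093511]
 [ 0.608       0.03849114  0.04790326]
 [ 0.608       0.0733339   0.04682948]
 [ 0.608      -0.00997234  0.04761958]]
```

Request:
arm_command(delta_rot=[[0,0,0],[0,0,0],[0,0,0],[0,0,0],[0,0,0],[0,0,0],[0,0,0],[0,0,0]], translation=[[0,-0.004,0],[0,-0.005,0],[0,-0.005,0],[0,-0.005,0],[0,-0.004,0],[0,-0.002,0],[0,-0.001,0],[0,0,0]], gripper=[0,0,0,0,0,0,0,0])

```text
time: 5.05
position: [0.6359, -0.0257, 0.0668]
eef_rot: [0.008, 1.0, -0.0, 0.0]
contact_force: [-0.1, -0.1, 0.3]
grip_width: 0.006
finger_force: 0.1
```

Request:
arm_command(delta_rot=[[0,0,0],[0,0,0],[0,0,0],[0,0,0],[0,0,0],[0,0,0],[0,0,0],[0,0,0]], translation=[[0,-0.001,0],[0,-0.001,0],[0,-0.001,0],[0,0,0],[0,0,0],[0,0,0],[0,0,0],[0,0,0]], gripper=[0,0,0,0,0,0,0,0])

```text
time: 5.85
position: [0.636, -0.0283, 0.0668]
eef_rot: [0.008, 1.0, 0.0, 0.0]
contact_force: [0.1, 0.8, 0.2]
grip_width: 0.001
finger_force: 0.6
```

Request:
arm_command(delta_rot=[[0,0,0],[0,0,0],[0,0,0],[0,0,0],[0,0,0],[0,0,0],[0,0,0],[0,0,0]], translation=[[0,-0.001,0],[0,-0.001,0],[0,-0.001,0],[0,-0.001,0],[0,0,0],[0,0,0],[0,0,0],[0,0,0]], gripper=[0,0,0,0,0,0,0,0])

```text
time: 6.65
position: [0.6357, -0.0325, 0.0667]
eef_rot: [0.008, 1.0, -0.0, -0.0]
contact_force: [0.6, 0.7, 0.3]
grip_width: 0.006
finger_force: 0.3
```

Request:
arm_command(delta_rot=[[0,0,0],[0,0,0],[0,0,0],[0,0,0],[0,0,0],[0,0,0],[0,0,0],[0,0,0]], translation=[[0,-0.001,0],[0,-0.001,0],[0,-0.001,0],[0,-0.001,0],[0,0,0],[0,0,0],[0,0,0],[0,0,0]], gripper=[0,0,0,0,0,0,0,0])

```text
time: 7.45
position: [0.6357, -0.0365, 0.0667]
eef_rot: [0.008, 1.0, -0.0, -0.0]
contact_force: [0.4, 1.5, 0.2]
grip_width: 0.003
finger_force: 0.4
```

Request:
arm_command(delta_rot=[[0,0,0],[0,0,0],[0,0,0],[0,0,0],[0,0,0],[0,0,0],[0,0,0],[0,0,0]], translation=[[0,-0.001,0],[0,-0.001,0],[0,-0.001,0],[0,0,0],[0,0,0],[0,0,0],[0,0,0],[0,0,0]], gripper=[0,0,0,0,0,0,0,0])

```text
time: 8.25
position: [0.6356, -0.0395, 0.0667]
eef_rot: [0.008, 1.0, -0.0, -0.0]
contact_force: [0.8, 0.8, 0.8]
grip_width: 0.008
finger_force: 0.4
```

Request:
arm_command(delta_rot=[[0,0,0],[0,0,0],[0,0,0],[0,0,0],[0,0,0],[0,0,0],[0,0,0],[0,0,0]], translation=[[0,-0.001,0],[0,-0.001,0],[0,-0.001,0],[0,0,0],[0,0,0],[0,0,0],[0,0,0],[0,0,0]], gripper=[0,0,0,0,0,0,0,0])

```text
time: 9.05
position: [0.6356, -0.0404, 0.0667]
eef_rot: [0.007, 1.0, 0.001, -0.0]
contact_force: [0.4, 5.3, 0.3]
grip_width: 0.007
finger_force: 2.6
```

Request:
arm_command(delta_rot=[[0,0,0],[0,0,0],[0,0,0],[0,0,0],[0,0,0],[0,0,0],[0,0,0],[0,0,0]], translation=[[0,0.01,0],[0,0.01,-0.005],[0,0,-0.035],[0,0,-0.035],[0,0,-0.035],[0,0,-0.035],[0.0115,0.038,0],[0.0115,0.038,0]], gripper=[0,0,0,0,0,0,0.06,0.06])

```text
time: 9.85
position: [0.6153, 0.0534, 0.214]
eef_rot: [0.01, 1.0, -0.0, 0.002]
contact_force: [0.2, 0.0, -0.8]
grip_width: 0.13
finger_force: 0.0
```

Request:
arm_command(delta_rot=[[0,0,0],[0,0,0],[0,0,0],[0,0,0],[0,0,0],[0,0,0],[0,0,3.3],[0,0,0]], translation=[[0.0115,0.039,0],[0.0115,0.039,0],[0.0115,0.039,0],[0.0115,0.039,0],[0.0115,0.039,0],[0.0115,0.037,0],[0,0,0],[0,0,0]], gripper=[0.06,0.06,0.06,0.06,0.06,0.06,0.06,0.06])

```text
time: 10.65
position: [0.5479, 0.2891, 0.212]
eef_rot: [0.035, 0.999, -0.0, 0.0]
contact_force: [0.7, -0.8, -0.7]
grip_width: 0.653
finger_force: 0.0
```

Run:
```python
from h import *
s=ctrl.read_state(); im=snap('wrist','w2.png'); print(s['position'],s['contact_force'],s['time'])
snap('top','t2.png')
```

```text
[0.54787746 0.28905794 0.21203535] [ 0.71822851 -0.80132272 -0.71132655] 10.65
```

View pics/w2.png

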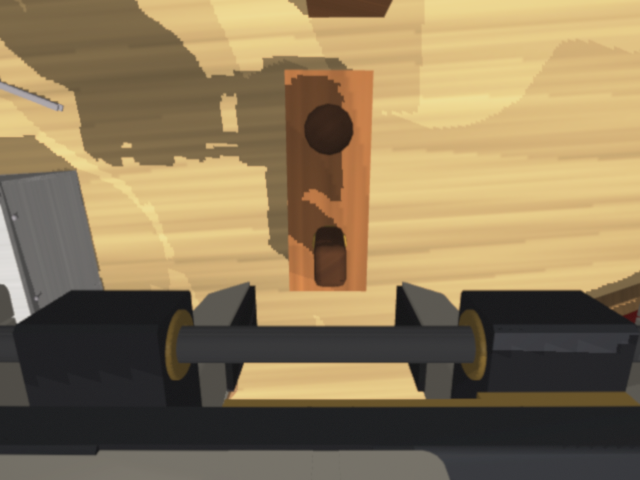

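The wrist view shows the key's top face centred near (330.5,267), about 32 px wide. It is aligned with the block and the fingers, and the awl is farther up at (329,129).

Run:
```python
from h import *
s=ctrl.read_state(); p=np.array(s['position'])
k=onz('wrist',[[330.5,267],[315,267],[346,267]],.124,s); print(k)
b=onz('wrist',[[285,70],[373,70],[366,290],[290,290]],.062,s); print(b,b.mean(0))
print('tool delta',R.from_quat(s['eef_rot']).as_matrix().T@(k[0]-p), R.from_quat(s['eef_rot']).as_euler('zyx',degrees=True))
print(onz('wrist',[[329,129]],.115,s))
```

```text
[[0.55631727 0.28888125 0.124     ]
 [0.55563074 0.27959092 0.124     ]
 [0.55700421 0.29817162 0.124     ]]
[[0.43590266 0.26745115 0.062     ]
 [0.44026828 0.32648016 0.062     ]
 [0.59855838 0.31435071 0.062     ]
 [0.59419811 0.25535162 0.062     ]] [0.51723186 0.29090841 0.062     ]
tool delta [-0.00681877  0.00334227  0.08782622] [-1.75809835e+02  2.90488892e-02  1.79927219e+02]
[[0.4766082  0.29375996 0.115     ]]
```

Run:
```python
from h import *
o=cv2.imread('pics/w2.png'); s=ctrl.read_state(); im=snap('wrist','w3.png')[:,:,::-1]; s2=ctrl.read_state()
r=cv2.matchTemplate(np.ascontiguousarray(im),o[245:288,308:354],cv2.TM_CCOEFF_NORMED); _,m,_,l=cv2.minMaxLoc(r); print(m,l,s['position'],s2['position'])
u=[330.5+l[0]-308,267+l[1]-245]; k=onz('wrist',[u],.124,s); print(u,k, R.from_quat(s['eef_rot']).as_matrix().T@(k[0]-s['position']))
```

```text
0.9915301203727722 (313, 243) [0.549228   0.28615771 0.21182617] [0.54943673 0.28569795 0.21176902]
[335.5, 265] [[0.55527413 0.29196396 0.124     ]] [-0.00555317  0.00634051  0.08782178]
```

Request:
arm_command(delta_rot=[[0,0,0],[0,0,0],[0,0,0],[0,0,0],[0,0,0],[0,0,0],[0,0,0],[0,0,0]], translation=[[-0.0055,0.0068,0],[0,0,0.03],[0,0,0.03],[0,0,0.03],[0,0,0.026],[0,0,0],[0,0,0],[0,0,0]], gripper=[0.06,0.06,0.06,0.06,0.06,0.06,0.06,0.06], grip_force=15)

```text
time: 11.6
position: [0.5563, 0.2941, 0.0975]
eef_rot: [0.037, 0.999, 0.001, 0.001]
contact_force: [1.0, 0.0, -0.0]
grip_width: 0.658
finger_force: 0.0
```

Request:
arm_command(delta_rot=[[0,0,0],[0,0,0],[0,0,0],[0,0,0],[0,0,0],[0,0,0],[0,0,0],[0,0,0]], translation=[[0,0,0],[0,0,0],[0,0,0],[0,0,0],[0,0,0],[0,0,0],[0,0,0],[0,0,0]], gripper=[0.03,0.025,0.02,0.01,0.01,0.01,0.01,0.01])

```text
time: 12.4
position: [0.5548, 0.2918, 0.0957]
eef_rot: [0.037, 0.999, -0.001, -0.0]
contact_force: [-1.7, -5.4, 5.1]
grip_width: 0.218
finger_force: 15.0
```

Run:
```python
from h import *
s=ctrl.read_state(); print(s['position'],s['contact_force'],s['moment'],s['eef_rot'],s['grip_width']*.0918)
```

```text
[0.55483475 0.29181325 0.0957302 ] [-1.69035351 -5.41220289  5.05529017] [-1.25352396  0.40358499  0.0363529 ] [ 3.72357354e-02  9.99305769e-01 -1.16429237e-03 -3.54006334e-04] 0.02003154534517125
```

Request:
arm_command(delta_rot=[[0,0,0],[0,0,0],[0,0,0],[0,0,0],[0,0,0],[0,0,0],[0,0,0],[0,0,0]], translation=[[0,0,0],[0,-0.002,0],[0,0,0],[0,0,0],[0,0,0],[0,0,0],[0,0,0],[0,0,0]], gripper=[0.03,0.03,0.03,0.03,0.01,0.01,0.01,0.01])

```text
time: 13.2
position: [0.5547, 0.2916, 0.0957]
eef_rot: [0.037, 0.999, 0.0, -0.0]
contact_force: [-0.4, -0.2, 0.1]
grip_width: 0.214
finger_force: 15.0
```

Run:
```python
from h import *
s=ctrl.read_state(); print(s['position'],s['contact_force'],s['moment'],s['eef_rot'],s['grip_width']*.0918)
```

```text
[0.55467797 0.29164477 0.0956816 ] [-0.39465346 -0.20611906  0.07306886] [ 0.10953177 -0.00688287  0.04214823] [ 3.67330035e-02  9.99325111e-01  9.04655665e-05 -1.36260588e-05] 0.019659162809970716
```

Request:
arm_command(delta_rot=[[0,0,0],[0,0,0],[0,0,0],[0,0,0],[0,0,0],[0,0,-8.2],[0,0,-8.2],[0,0,-8.2]], translation=[[0,0,0],[0,0,-0.02],[0,0,-0.035],[0,0,-0.035],[0,0,-0.035],[0,0,0],[0,0,0],[0,0,0]], gripper=[0.01,0.01,0.01,0.01,0.01,0.01,0.01,0.01], grip_force=40)

```text
time: 14.0
position: [0.5547, 0.2914, 0.2211]
eef_rot: [-0.18, 0.984, -0.0, 0.0]
contact_force: [0.8, -0.3, -1.5]
grip_width: 0.219
finger_force: 40.0
```

Request:
arm_command(delta_rot=[[0,0,-8.2],[0,0,-8.2],[0,0,-8.2],[0,0,-8.2],[0,0,-8.2],[0,0,-8.2],[0,0,-8.2],[0,0,-8]], translation=[[0,0,0],[0,0,0],[0,0,0],[0,0,0],[0,0,0],[0,0,0],[0,0,0],[0,0,0]], gripper=[0.01,0.01,0.01,0.01,0.01,0.01,0.01,0.01])

```text
time: 14.8
position: [0.5546, 0.2912, 0.2205]
eef_rot: [-0.683, 0.731, -0.0, -0.0]
contact_force: [0.2, 0.3, 0.1]
grip_width: 0.216
finger_force: 40.0
```

Request:
arm_command(delta_rot=[[0,0,0],[0,0,0],[0,0,0],[0,0,0],[0,0,0],[0,0,0],[0,0,0],[0,0,0]], translation=[[0.0368,-0.0053,0],[0.0368,-0.0053,0],[0.0368,-0.0053,0],[0.0368,-0.0053,0],[0.0368,-0.0053,0],[0.0368,-0.0053,0],[0.0368,-0.0053,0],[0.037,-0.0055,0]], gripper=[0.01,0.01,0.01,0.01,0.01,0.01,0.01,0.01])

```text
time: 15.6
position: [0.5755, -0.0072, 0.2211]
eef_rot: [-0.681, 0.733, -0.001, 0.0]
contact_force: [-0.2, -0.4, -1.7]
grip_width: 0.215
finger_force: 40.0
```

Run:
```python
from h import *
s=ctrl.read_state(); print(s['position'],s['contact_force'],s['moment'],s['eef_rot'],s['grip_width']*.0918,s['q'],s['time'])
```

```text
[ 0.57549744 -0.00715085  0.22109834] [-0.15587711 -0.40327624 -1.7253112 ] [0.11901363 0.13036847 0.00305383] [-6.80553600e-01  7.32698042e-01 -6.02461360e-04  1.14102132e-04] 0.019778841751079985 [ 0.7481953   0.59196537 -1.07354267  1.75461966  0.5699829   1.14412552
  2.56559463] 15.6
```

q7 is at 2.566, right at its limit of 2.57. I'll use the half-turn-equivalent grasp instead, which leaves room for the clockwise turn.

Request:
arm_command(delta_rot=[[0,0,8.2],[0,0,8.2],[0,0,8.2],[0,0,8.2],[0,0,8.2],[0,0,8.2],[0,0,8.2],[0,0,8.2]], translation=[[0,0,0],[0,0,0],[0,0,0],[0,0,0],[0,0,0],[0,0,0],[0,0,0],[0,0,0]], gripper=[0.01,0.01,0.01,0.01,0.01,0.01,0.01,0.01])

```text
time: 16.4
position: [0.5753, -0.0056, 0.2206]
eef_rot: [-0.172, 0.985, -0.0, -0.0]
contact_force: [-0.6, -0.3, -1.0]
grip_width: 0.213
finger_force: 40.0
```

Request:
arm_command(delta_rot=[[0,0,8.2],[0,0,8.2],[0,0,8.2],[0,0,8.2],[0,0,8.2],[0,0,8.2],[0,0,8.2],[0,0,8.2]], translation=[[0,0,0],[0,0,0],[0,0,0],[0,0,0],[0,0,0],[0,0,0],[0,0,0],[0,0,0]], gripper=[0.01,0.01,0.01,0.01,0.01,0.01,0.01,0.01])

```text
time: 17.2
position: [0.5753, -0.0055, 0.2206]
eef_rot: [0.389, 0.921, -0.0, -0.0]
contact_force: [0.2, 0.2, -0.8]
grip_width: 0.216
finger_force: 40.0
```

Request:
arm_command(delta_rot=[[0,0,8.2],[0,0,8.2],[0,0,8.2],[0,0,8.2],[0,0,8.2],[0,0,7.8],[0,0,0],[0,0,0]], translation=[[0,0,0],[0,0,0],[0,0,0],[0,0,0],[0,0,0],[0,0,0.007],[0,0,0],[0,0,0]], gripper=[0.01,0.01,0.01,0.01,0.01,0.01,0.01,0.01])

```text
time: 18.0
position: [0.5753, -0.0054, 0.2136]
eef_rot: [0.731, 0.682, -0.0, -0.0]
contact_force: [0.6, 0.3, -0.5]
grip_width: 0.217
finger_force: 40.0
```

Run:
```python
from h import *
ctrl.get_image('scene') # settle
s=ctrl.read_state(); snap('wrist','w4.png'); s2=ctrl.read_state()
print(s['position'],s2['position'],s['contact_force'],s['eef_rot'],s['q'],s['time'])
im=cv2.imread('pics/w4.png'); np.savez('w4.npz',p=s['position'],q=s['eef_rot'])
print(proj('wrist',[[.5757,-.0054,.1]],s), proj('wrist',[np.array(s['position'])-[0,0,.0837]],s))
cv2.imwrite('pics/w4c.png',cv2.resize(im[110:290,220:430],(700,600),interpolation=cv2.INTER_CUBIC))
```

```text
[ 0.57545129 -0.00530014  0.21374483] [ 0.57555591 -0.00535528  0.21384725] [ 0.86924211  0.16175391 -1.73287719] [ 7.31425978e-01  6.81920833e-01 -9.78353907e-05 -8.10072309e-05] [ 0.27395226  0.39687474 -0.39305205  1.7751727   0.17634881  1.00439385
 -0.25668529] 18.05
[[324.71061854 246.29046322]] [[324.16699338 260.20818948]]
```

View pics/w4c.png

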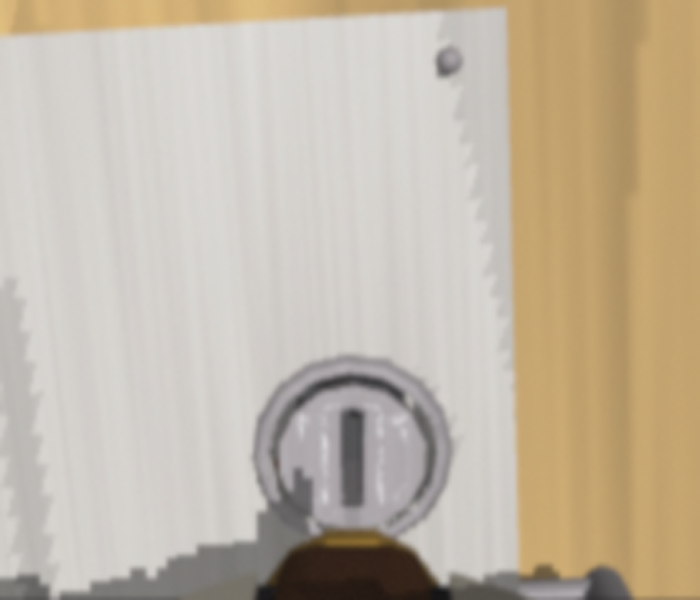

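The wrist view shows the slot upright in the image, centred at about (325.4,246.8), and the bolster centred on the same column (325.6), with its rim top at about row 269. The blade is lined up across the slot.

Run:
```python
from h import *
z=np.load('w4.npz'); s={'position':z['p'],'eef_rot':z['q']}
M=R.from_quat(z['q']).as_matrix()
for t in([.013,0,.0277],[.013,0,.0337],[.014,0,.0277],[.010,0,-.0283+.0],[0,.013,.0277],[0,-.013,.0277]): print(t,proj('wrist',[z['p']+M@np.array(t)],s))
k=onz('wrist',[[325.45,246.8]],.1,s); print(k, M.T@(k[0]-z['p']))
```

```text
[0.013, 0, 0.0277] [[323.66910854 271.24502504]]
[0.013, 0, 0.0337] [[323.7268477  266.84857407]]
[0.014, 0, 0.0277] [[323.66478725 269.10720688]]
[0.01, 0, -0.0283] [[322.89099994 341.10547799]]
[0, 0.013, 0.0277] [[352.52355551 298.43479232]]
[0, -0.013, 0.0277] [[294.92653147 298.47007473]]
[[ 0.57616198 -0.00578336  0.1       ]] [-0.0004286   0.00077141  0.11374466]
```

Request:
arm_command(delta_rot=[[0,0,0],[0,0,0],[0,0,0],[0,0,0],[0,0,0],[0,0,0],[0,0,0],[0,0,0]], translation=[[0.0005,0,0.01],[0,0,0.01],[0,0,0.007],[0,0,0],[0,0,0],[0,0,0],[0,0,0],[0,0,0]], gripper=[0.01,0.01,0.01,0.01,0.01,0.01,0.01,0.01])

```text
time: 18.9
position: [0.5758, -0.0049, 0.1871]
eef_rot: [0.733, 0.681, 0.0, 0.0]
contact_force: [-0.5, -0.0, -0.6]
grip_width: 0.216
finger_force: 40.0
```

Request:
arm_command(delta_rot=[[0,0,0],[0,0,0],[0,0,0],[0,0,0],[0,0,0],[0,0,0],[0,0,0],[0,0,0]], translation=[[0,0,0.001],[0,0,0.001],[0,0,0.001],[0,0,0.001],[0,0,0.001],[0,0,0.001],[0,0,0],[0,0,0]], gripper=[0.01,0.01,0.01,0.01,0.01,0.01,0.01,0.01])

```text
time: 19.7
position: [0.5756, -0.0049, 0.1806]
eef_rot: [0.733, 0.681, -0.0, -0.0]
contact_force: [-0.4, -0.1, -0.8]
grip_width: 0.217
finger_force: 40.0
```

```bash
cat > st.py <<'E'
from h import *
s=ctrl.read_state(); a,b=s['eef_rot'][:2]
print('t',s['time'],'tip',np.round(np.array(s['position'])-[0,0,.0837],4),'F',np.round(s['contact_force'],2),'M',np.round(s['moment'],3),'ang',round(np.degrees(np.arctan2(2*a*b,a*a-b*b)),2),'q7',round(s['q'][6],3))
E
python3 st.py
```

```text
t 19.7 tip [ 0.5756 -0.0049  0.0969] F [-0.37 -0.09 -0.77] M [-0.123  0.112 -0.043] ang 85.79 q7 -0.277
```

Request:
arm_command(delta_rot=[[0,0,0],[0,0,0],[0,0,0],[0,0,0],[0,0,0],[0,0,0],[0,0,0],[0,0,0]], translation=[[0,0,0.001],[0,0,0.001],[0,0,0.001],[0,0,0.001],[0,0,0],[0,0,0],[0,0,0],[0,0,0]], gripper=[0.01,0.01,0.01,0.01,0.01,0.01,0.01,0.01])

```text
time: 20.5
position: [0.5758, -0.0049, 0.177]
eef_rot: [0.733, 0.681, 0.0, 0.0]
contact_force: [-1.4, 0.4, 4.3]
grip_width: 0.217
finger_force: 40.0
```

```bash
python3 st.py
```

```text
t 20.5 tip [ 0.5758 -0.0049  0.0933] F [-1.39  0.44  4.28] M [-0.106  0.542 -0.035] ang 85.78 q7 -0.279
```

Request:
arm_command(delta_rot=[[0,0,0],[0,0,0],[0,0,0],[0,0,0],[0,0,0],[0,0,0],[0,0,0],[0,0,0]], translation=[[0,0,0.0003],[0,0,0.0003],[0,0,0],[0,0,0],[0,0,0],[0,0,0],[0,0,0],[0,0,0]], gripper=[0.01,0.01,0.01,0.01,0.01,0.01,0.01,0.01])

```text
time: 21.3
position: [0.5757, -0.0049, 0.1764]
eef_rot: [0.733, 0.681, 0.0, 0.0]
contact_force: [-2.0, 0.1, 5.2]
grip_width: 0.217
finger_force: 40.0
```

```bash
python3 st.py
```

```text
t 21.3 tip [ 0.5757 -0.0049  0.0927] F [-2.    0.08  5.2 ] M [-0.056  0.54  -0.028] ang 85.79 q7 -0.28
```

Request:
arm_command(delta_rot=[[0,0,0],[0,0,0],[0,0,0],[0,0,0],[0,0,0],[0,0,0],[0,0,0],[0,0,0]], translation=[[0,0,0.0003],[0,0,0.0004],[0,0,0],[0,0,0],[0,0,0],[0,0,0],[0,0,0],[0,0,0]], gripper=[0.01,0.01,0.01,0.01,0.01,0.01,0.01,0.01])

```text
time: 22.1
position: [0.5758, -0.0049, 0.1758]
eef_rot: [0.733, 0.681, 0.0, 0.0]
contact_force: [-1.2, -0.9, 6.1]
grip_width: 0.218
finger_force: 40.0
```

Request:
arm_command(delta_rot=[[0,0,0],[0,0,0],[0,0,0],[0,0,0],[0,0,0],[0,0,0],[0,0,0],[0,0,0]], translation=[[0,0,0.0003],[0,0,0.0004],[0,0,0],[0,0,0],[0,0,0],[0,0,0],[0,0,0],[0,0,0]], gripper=[0.01,0.01,0.01,0.01,0.01,0.01,0.01,0.01])

```text
time: 22.9
position: [0.5758, -0.0049, 0.1752]
eef_rot: [0.733, 0.681, 0.0, 0.0]
contact_force: [-1.8, -0.1, 6.8]
grip_width: 0.22
finger_force: 40.0
```

Request:
arm_command(delta_rot=[[0,0,0],[0,0,0],[0,0,0],[0,0,0],[0,0,0],[0,0,0],[0,0,0],[0,0,0]], translation=[[0,0,0.0003],[0,0,0.0004],[0,0,0],[0,0,0],[0,0,0],[0,0,0],[0,0,0],[0,0,0]], gripper=[0.01,0.01,0.01,0.01,0.01,0.01,0.01,0.01])

```text
time: 23.7
position: [0.5758, -0.0049, 0.1746]
eef_rot: [0.733, 0.681, 0.0, 0.0]
contact_force: [-1.5, 0.0, 7.1]
grip_width: 0.211
finger_force: 40.0
```

Request:
arm_command(delta_rot=[[0,0,0],[0,0,0],[0,0,0],[0,0,0],[0,0,0],[0,0,0],[0,0,0],[0,0,0]], translation=[[0,0,0.0003],[0,0,0.0004],[0,0,0],[0,0,0],[0,0,0],[0,0,0],[0,0,0],[0,0,0]], gripper=[0.01,0.01,0.01,0.01,0.01,0.01,0.01,0.01])

```text
time: 24.5
position: [0.5758, -0.0049, 0.174]
eef_rot: [0.733, 0.681, 0.0, 0.0]
contact_force: [-2.2, -0.0, 7.6]
grip_width: 0.214
finger_force: 40.0
```

Request:
arm_command(delta_rot=[[0,0,0],[0,0,0],[0,0,0],[0,0,0],[0,0,0],[0,0,0],[0,0,0],[0,0,0]], translation=[[0,0,0.0003],[0,0,0.0004],[0,0,0],[0,0,0],[0,0,0],[0,0,0],[0,0,0],[0,0,0]], gripper=[0.01,0.01,0.01,0.01,0.01,0.01,0.01,0.01])

```text
time: 25.3
position: [0.5758, -0.0049, 0.1733]
eef_rot: [0.733, 0.681, 0.0, 0.0]
contact_force: [-3.1, -0.1, 7.8]
grip_width: 0.213
finger_force: 40.0
```

Request:
arm_command(delta_rot=[[0,0,0],[0,0,0],[0,0,0],[0,0,0],[0,0,0],[0,0,0],[0,0,0],[0,0,0]], translation=[[0,0,0.0003],[0,0,0.0004],[0,0,0],[0,0,0],[0,0,0],[0,0,0],[0,0,0],[0,0,0]], gripper=[0.01,0.01,0.01,0.01,0.01,0.01,0.01,0.01])

```text
time: 26.1
position: [0.5758, -0.0049, 0.1727]
eef_rot: [0.733, 0.681, 0.0, 0.0]
contact_force: [-2.2, 0.2, 8.9]
grip_width: 0.213
finger_force: 40.0
```

Request:
arm_command(delta_rot=[[0,0,0],[0,0,0],[0,0,0],[0,0,0],[0,0,0],[0,0,0],[0,0,0],[0,0,0]], translation=[[0,0,0.0003],[0,0,0.0004],[0,0,0],[0,0,0],[0,0,0],[0,0,0],[0,0,0],[0,0,0]], gripper=[0.01,0.01,0.01,0.01,0.01,0.01,0.01,0.01])

```text
time: 26.9
position: [0.5758, -0.0049, 0.1721]
eef_rot: [0.733, 0.681, 0.0, 0.0]
contact_force: [-3.1, 0.1, 8.7]
grip_width: 0.218
finger_force: 40.0
```

Request:
arm_command(delta_rot=[[0,0,0],[0,0,0],[0,0,0],[0,0,0],[0,0,0],[0,0,0],[0,0,0],[0,0,0]], translation=[[0,0,0.0003],[0,0,0.0004],[0,0,0],[0,0,0],[0,0,0],[0,0,0],[0,0,0],[0,0,0]], gripper=[0.01,0.01,0.01,0.01,0.01,0.01,0.01,0.01])

```text
time: 27.7
position: [0.5758, -0.0049, 0.1714]
eef_rot: [0.733, 0.681, 0.0, 0.0]
contact_force: [-2.7, 0.0, 9.1]
grip_width: 0.215
finger_force: 40.0
```

Request:
arm_command(delta_rot=[[0,0,0],[0,0,0],[0,0,0],[0,0,0],[0,0,0],[0,0,0],[0,0,0],[0,0,0]], translation=[[0,0,0.0003],[0,0,0.0004],[0,0,0],[0,0,0],[0,0,0],[0,0,0],[0,0,0],[0,0,0]], gripper=[0.01,0.01,0.01,0.01,0.01,0.01,0.01,0.01])

```text
time: 28.5
position: [0.5758, -0.0049, 0.1708]
eef_rot: [0.733, 0.681, 0.0, 0.0]
contact_force: [-2.8, 0.5, 10.4]
grip_width: 0.213
finger_force: 40.0
```

Request:
arm_command(delta_rot=[[0,0,0],[0,0,0],[0,0,0],[0,0,0],[0,0,0],[0,0,0],[0,0,0],[0,0,0]], translation=[[0,0,0.0003],[0,0,0.0004],[0,0,0],[0,0,0],[0,0,0],[0,0,0],[0,0,0],[0,0,0]], gripper=[0.01,0.01,0.01,0.01,0.01,0.01,0.01,0.01])

```text
time: 29.3
position: [0.5758, -0.0049, 0.1702]
eef_rot: [0.733, 0.681, 0.0, 0.0]
contact_force: [-3.4, -0.4, 11.0]
grip_width: 0.215
finger_force: 40.0
```

Request:
arm_command(delta_rot=[[0,0,0],[0,0,0],[0,0,0],[0,0,0],[0,0,0],[0,0,0],[0,0,0],[0,0,0]], translation=[[0,0,0.0003],[0,0,0.0004],[0,0,0],[0,0,0],[0,0,0],[0,0,0],[0,0,0],[0,0,0]], gripper=[0.01,0.01,0.01,0.01,0.01,0.01,0.01,0.01])

```text
time: 30.1
position: [0.5758, -0.0049, 0.1695]
eef_rot: [0.733, 0.681, 0.0, 0.0]
contact_force: [-4.0, 0.6, 10.3]
grip_width: 0.213
finger_force: 40.0
```

Request:
arm_command(delta_rot=[[0,0,0],[0,0,0],[0,0,0],[0,0,0],[0,0,0],[0,0,0],[0,0,0],[0,0,0]], translation=[[0,-0.0005,0],[0,0,0.0003],[0,0,0.0004],[0,0,0],[0,0,0],[0,0,0],[0,0,0],[0,0,0]], gripper=[0.01,0.01,0.01,0.01,0.01,0.01,0.01,0.01])

```text
time: 30.9
position: [0.5757, -0.0049, 0.1691]
eef_rot: [0.733, 0.681, 0.0, 0.001]
contact_force: [-2.9, -0.7, 10.8]
grip_width: 0.217
finger_force: 40.0
```

Request:
arm_command(delta_rot=[[0,0,0],[0,0,0],[0,0,0],[0,0,0],[0,0,0],[0,0,0],[0,0,0],[0,0,0]], translation=[[0,0,0.0002],[0,0,0.0002],[0,0,0],[0,0,0],[0,0,0],[0,0,0],[0,0,0],[0,0,0]], gripper=[0.01,0.01,0.01,0.01,0.01,0.01,0.01,0.01])

```text
time: 31.7
position: [0.5757, -0.0049, 0.1687]
eef_rot: [0.733, 0.681, 0.0, 0.001]
contact_force: [-3.4, -0.4, 11.9]
grip_width: 0.215
finger_force: 40.0
```

```bash
python3 st.py
```

```text
t 31.7 tip [ 0.5757 -0.0049  0.085 ] F [-3.43 -0.44 11.92] M [-0.192  0.915  0.038] ang 85.79 q7 -0.284
```

Request:
arm_command(delta_rot=[[0,0,0],[0,0,0],[0,0,0],[0,0,0],[0,0,0],[0,0,0],[0,0,0],[0,0,0]], translation=[[0,0,0.0002],[0,0,0.0003],[0,0,0],[0,0,0],[0,0,0],[0,0,0],[0,0,0],[0,0,0]], gripper=[0.01,0.01,0.01,0.01,0.01,0.01,0.01,0.01])

```text
time: 32.5
position: [0.5757, -0.0049, 0.1683]
eef_rot: [0.733, 0.681, 0.0, 0.001]
contact_force: [-3.5, -0.0, 11.6]
grip_width: 0.214
finger_force: 40.0
```

Request:
arm_command(delta_rot=[[0,0,0],[0,0,0],[0,0,0],[0,0,0],[0,0,0],[0,0,0],[0,0,0],[0,0,0]], translation=[[0,0,0.0002],[0,0,0.0003],[0,0,0],[0,0,0],[0,0,0],[0,0,0],[0,0,0],[0,0,0]], gripper=[0.01,0.01,0.01,0.01,0.01,0.01,0.01,0.01])

```text
time: 33.3
position: [0.5757, -0.0049, 0.1678]
eef_rot: [0.733, 0.681, 0.0, 0.001]
contact_force: [-3.0, 0.8, 12.8]
grip_width: 0.215
finger_force: 40.0
```

Request:
arm_command(delta_rot=[[0,0,0],[0,0,0],[0,0,0],[0,0,0],[0,0,0],[0,0,0],[0,0,0],[0,0,0]], translation=[[0,0,0.0002],[0,0,0.0003],[0,0,0],[0,0,0],[0,0,0],[0,0,0],[0,0,0],[0,0,0]], gripper=[0.01,0.01,0.01,0.01,0.01,0.01,0.01,0.01])

```text
time: 34.1
position: [0.5757, -0.0049, 0.1673]
eef_rot: [0.733, 0.681, 0.0, 0.001]
contact_force: [-3.4, -1.4, 12.2]
grip_width: 0.217
finger_force: 40.0
```

```bash
python3 st.py
```

```text
t 34.1 tip [ 0.5757 -0.0049  0.0836] F [-3.38 -1.35 12.22] M [-0.175  1.047 -0.011] ang 85.78 q7 -0.285
```

Request:
arm_command(delta_rot=[[0,0,0],[0,0,0],[0,0,0],[0,0,0],[0,0,0],[0,0,0],[0,0,0],[0,0,0]], translation=[[0,0,0.0002],[0,0,0.0003],[0,0,0],[0,0,0],[0,0,0],[0,0,0],[0,0,0],[0,0,0]], gripper=[0.01,0.01,0.01,0.01,0.01,0.01,0.01,0.01])

```text
time: 34.9
position: [0.5758, -0.0048, 0.1671]
eef_rot: [0.733, 0.681, 0.0, 0.001]
contact_force: [-3.7, 0.8, 14.4]
grip_width: 0.215
finger_force: 40.0
```

```bash
python3 st.py
```

```text
t 34.9 tip [ 0.5758 -0.0048  0.0834] F [-3.68  0.78 14.45] M [-0.173  1.306 -0.011] ang 85.78 q7 -0.285
```

Request:
arm_command(delta_rot=[[0,0,0],[0,0,0],[0,0,0],[0,0,0],[0,0,0],[0,0,0],[0,0,0],[0,0,0]], translation=[[0,0,0.0003],[0,0,0],[0,0,0],[0,0,0],[0,0,0],[0,0,0],[0,0,0],[0,0,0]], gripper=[0.01,0.01,0.01,0.01,0.01,0.01,0.01,0.01])

```text
time: 35.7
position: [0.5758, -0.0049, 0.1671]
eef_rot: [0.733, 0.681, 0.0, 0.001]
contact_force: [-4.9, -1.3, 15.9]
grip_width: 0.214
finger_force: 40.0
```

```bash
python3 st.py
```

```text
t 35.7 tip [ 0.5758 -0.0049  0.0834] F [-4.9  -1.25 15.94] M [-0.187  1.415  0.043] ang 85.78 q7 -0.286
```

The stud has bottomed: z is stuck at 0.1671 while the force rises. I'll ease off into the free band and start the turn.

Request:
arm_command(delta_rot=[[0,0,0],[0,0,0],[0,0,0],[0,0,0],[0,0,2],[0,0,2],[0,0,0],[0,0,0]], translation=[[0,0,-0.0004],[0,0,-0.0004],[0,0,-0.0003],[0,0,0],[0,0,0],[0,0,0],[0,0,0],[0,0,0]], gripper=[0.01,0.01,0.01,0.01,0.01,0.01,0.01,0.01])

```text
time: 36.5
position: [0.5758, -0.0049, 0.1677]
eef_rot: [0.756, 0.655, 0.001, 0.001]
contact_force: [-3.6, -0.3, 12.2]
grip_width: 0.216
finger_force: 40.0
```

```bash
python3 st.py
```

```text
t 36.5 tip [ 0.5758 -0.0049  0.084 ] F [-3.55 -0.35 12.25] M [-0.159  0.997  0.027] ang 81.78 q7 -0.348
```

Request:
arm_command(delta_rot=[[0,0,1],[0,0,1],[0,0,1],[0,0,1],[0,0,1],[0,0,1],[0,0,1],[0,0,0]], translation=[[0,0,0],[0,0,0],[0,0,0],[0,0,0],[0,0,0],[0,0,0],[0,0,0],[0,0,0]], gripper=[0.01,0.01,0.01,0.01,0.01,0.01,0.01,0.01])

```text
time: 37.3
position: [0.576, -0.0049, 0.1677]
eef_rot: [0.795, 0.607, 0.001, 0.001]
contact_force: [-3.3, -0.8, 12.4]
grip_width: 0.214
finger_force: 40.0
```

```bash
python3 st.py
```

```text
t 37.3 tip [ 0.576  -0.0049  0.084 ] F [-3.32 -0.75 12.36] M [-0.223  0.915 -0.024] ang 74.76 q7 -0.458
```

Request:
arm_command(delta_rot=[[0,0,4],[0,0,5],[0,0,5],[0,0,5],[0,0,5],[0,0,5],[0,0,5],[0,0,0]], translation=[[0,0,0],[0,0,0],[0,0,0],[0,0,0],[0,0,0],[0,0,0],[0,0,0],[0,0,0]], gripper=[0.01,0.01,0.01,0.01,0.01,0.01,0.01,0.01])

```text
time: 38.1
position: [0.5767, -0.0055, 0.168]
eef_rot: [0.938, 0.347, 0.002, 0.001]
contact_force: [-1.9, -1.2, 11.7]
grip_width: 0.216
finger_force: 40.0
```

```bash
python3 st.py
```

```text
t 38.1 tip [ 0.5767 -0.0055  0.0843] F [-1.92 -1.16 11.65] M [-0.571  0.621  0.016] ang 40.63 q7 -0.994
```

Request:
arm_command(delta_rot=[[0,0,4],[0,0,5],[0,0,5],[0,0,5],[0,0,5],[0,0,5],[0,0,5],[0,0,0]], translation=[[0,0,0.0003],[0,0,0],[0,0,0],[0,0,0],[0,0,0],[0,0,0],[0,0,0],[0,0,0]], gripper=[0.01,0.01,0.01,0.01,0.01,0.01,0.01,0.01])

```text
time: 38.9
position: [0.5771, -0.0061, 0.168]
eef_rot: [0.998, 0.058, 0.002, 0.001]
contact_force: [-1.8, -1.4, 13.2]
grip_width: 0.217
finger_force: 40.0
```

```bash
python3 st.py
```

```text
t 38.9 tip [ 0.5771 -0.0061  0.0843] F [-1.75 -1.35 13.23] M [-0.74   0.472  0.021] ang 6.61 q7 -1.53
```

Request:
arm_command(delta_rot=[[0,0,3],[0,0,3],[0,0,2],[0,0,2],[0,0,2],[0,0,1],[0,0,1],[0,0,0]], translation=[[0,0,0],[0,0,0],[0,0,0],[0,0,0],[0,0,0],[0,0,0],[0,0,0],[0,0,0]], gripper=[0.01,0.01,0.01,0.01,0.01,0.01,0.01,0.01])

```text
time: 39.7
position: [0.5772, -0.0065, 0.1679]
eef_rot: [0.998, -0.064, 0.002, 0.001]
contact_force: [-1.2, -1.7, 11.6]
grip_width: 0.217
finger_force: 40.0
```

```bash
python3 st.py
```

```text
t 39.7 tip [ 0.5772 -0.0065  0.0842] F [-1.18 -1.69 11.65] M [-0.899  0.476  0.027] ang -7.29 q7 -1.749
```

Request:
arm_command(delta_rot=[[0,0,1],[0,0,1],[0,0,0],[0,0,0],[0,0,0],[0,0,0],[0,0,0],[0,0,0]], translation=[[0,0,0],[0,0,0],[0,0,0],[0,0,0],[0,0,0],[0,0,0],[0,0,0],[0,0,0]], gripper=[0.01,0.01,0.01,0.01,0.01,0.01,0.01,0.01])

```text
time: 40.5
position: [0.5772, -0.0066, 0.168]
eef_rot: [0.997, -0.081, 0.002, 0.001]
contact_force: [-0.8, -2.8, 12.1]
grip_width: 0.217
finger_force: 40.0
```

```bash
python3 st.py
```

```text
t 40.5 tip [ 0.5772 -0.0066  0.0843] F [-0.83 -2.83 12.05] M [-0.893  0.46   0.061] ang -9.27 q7 -1.78
```

Request:
arm_command(delta_rot=[[0,0,0],[0,0,0],[0,0,0],[0,0,0],[0,0,0],[0,0,0],[0,0,0],[0,0,0]], translation=[[0,0,-0.0005],[0,0,-0.0005],[0,0,-0.0005],[0,0,-0.0005],[0,0,-0.0005],[0,0,-0.0005],[0,0,0],[0,0,0]], gripper=[0.01,0.01,0.01,0.01,0.01,0.01,0.01,0.01])

```text
time: 41.3
position: [0.5771, -0.0065, 0.1705]
eef_rot: [0.997, -0.081, 0.002, 0.001]
contact_force: [-0.2, -2.9, 9.1]
grip_width: 0.215
finger_force: 40.0
```

```bash
python3 st.py
```

```text
t 41.3 tip [ 0.5771 -0.0065  0.0868] F [-0.18 -2.9   9.09] M [-0.842  0.126 -0.013] ang -9.27 q7 -1.78
```

Request:
arm_command(delta_rot=[[0,0,0],[0,0,0],[0,0,0],[0,0,0],[0,0,0],[0,0,0],[0,0,0],[0,0,0]], translation=[[0,0,-0.0004],[0,0,-0.0004],[0,0,0],[0,0,0],[0,0,0],[0,0,0],[0,0,0],[0,0,0]], gripper=[0.01,0.01,0.01,0.01,0.01,0.01,0.01,0.01])

```text
time: 42.1
position: [0.5769, -0.0063, 0.1706]
eef_rot: [0.997, -0.081, 0.002, 0.001]
contact_force: [1.5, -3.8, 5.9]
grip_width: 0.212
finger_force: 40.0
```

```bash
python3 st.py
```

```text
t 42.1 tip [ 0.5769 -0.0063  0.0869] F [ 1.47 -3.84  5.88] M [-1.003 -0.421 -0.01 ] ang -9.26 q7 -1.78
```

Request:
arm_command(delta_rot=[[0,0,0],[0,0,0],[0,0,0],[0,0,-2],[0,0,-2],[0,0,0],[0,0,0],[0,0,0]], translation=[[0,0,-0.0005],[0,0,-0.0005],[0,0,-0.0005],[0,0,0],[0,0,0],[0,0,-0.0005],[0,0,-0.0005],[0,0,0]], gripper=[0.01,0.01,0.01,0.01,0.01,0.01,0.01,0.01])

```text
time: 42.9
position: [0.5743, -0.0055, 0.1713]
eef_rot: [0.999, -0.046, -0.001, 0.0]
contact_force: [1.0, -3.4, -2.0]
grip_width: 0.216
finger_force: 40.0
```

```bash
python3 st.py
```

```text
t 42.9 tip [ 0.5743 -0.0055  0.0876] F [ 0.99 -3.39 -2.05] M [-1.391 -0.321 -0.012] ang -5.27 q7 -1.717
```

Request:
arm_command(delta_rot=[[0,0,0],[0,0,0],[0,0,0],[0,0,0],[0,0,0],[0,0,0],[0,0,0],[0,0,0]], translation=[[0,0.0005,-0.0005],[0,0.0005,-0.0005],[0,0,-0.001],[0,0,-0.001],[0,0,-0.001],[0,0,-0.002],[0,0,-0.004],[0,0,0]], gripper=[0.01,0.01,0.01,0.01,0.01,0.01,0.01,0.01])

```text
time: 43.7
position: [0.5756, -0.0053, 0.1831]
eef_rot: [0.999, -0.045, 0.001, -0.0]
contact_force: [0.9, -1.0, -1.6]
grip_width: 0.216
finger_force: 40.0
```

```bash
python3 st.py
```

```text
t 43.7 tip [ 0.5756 -0.0053  0.0994] F [ 0.89 -0.97 -1.57] M [-0.045  0.193  0.013] ang -5.19 q7 -1.714
```

Request:
arm_command(delta_rot=[[0,0,0],[0,0,0],[0,0,-1],[0,0,0],[0,0,0],[0,0,0],[0,0,0],[0,0,0]], translation=[[0,0,-0.0185],[0,0,-0.0185],[0,0,0],[0,0,0],[0,0,0],[0,0,0],[0,0,0],[0,0,0]], gripper=[0.01,0.01,0.01,0.01,0.01,0.01,0.01,0.01])

```text
time: 44.5
position: [0.5747, -0.0059, 0.2186]
eef_rot: [0.999, -0.037, -0.0, 0.0]
contact_force: [0.1, -0.5, -1.7]
grip_width: 0.217
finger_force: 40.0
```

```bash
python3 st.py
python3 - <<'E'
from h import *
snap('wrist','w5.png'); im=cv2.imread('pics/w5.png'); cv2.imwrite('pics/w5c.png',cv2.resize(im[110:290,220:430],(700,600),interpolation=cv2.INTER_CUBIC))
E
```

```text
t 44.5 tip [ 0.5747 -0.0059  0.1349] F [ 0.06 -0.52 -1.66] M [-0.029  0.148  0.036] ang -4.22 q7 -1.696
```

View pics/w5c.png

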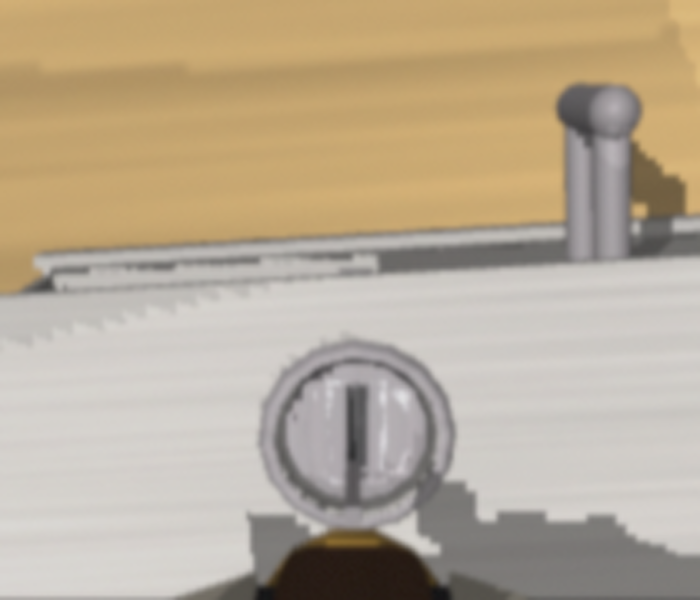

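The wrist view shows the head sunk in its ferrule, with the slot upright in the image at (355,440), a clean quarter turn from before. The lock is seated. The bolster sits in the grip as before, so I take the key back.

Request:
arm_command(delta_rot=[[0,0,0],[0,0,0],[0,0,0],[0,0,0],[0,0,0],[0,0,0],[0,0,0],[0,0,0]], translation=[[-0.005,-0.037,-0.002],[-0.005,-0.037,0],[-0.005,-0.037,0],[-0.005,-0.037,0],[-0.005,-0.037,0],[0,0,0],[0,0,0],[0,0,0]], gripper=[0.01,0.01,0.01,0.01,0.01,0.01,0.01,0.01])

```text
time: 45.35
position: [0.5639, 0.179, 0.2209]
eef_rot: [0.999, -0.037, -0.0, 0.001]
contact_force: [-0.0, -0.5, -0.3]
grip_width: 0.214
finger_force: 40.0
```

```bash
python3 st.py; python3 -c "
from h import *; print(ctrl.read_state()['q'])"
```

```text
t 45.35 tip [0.5639 0.179  0.1372] F [-0.   -0.51 -0.27] M [-0.081  0.14   0.007] ang -4.29 q7 -2.041
[-0.2680405   0.39169463 -0.10877643  1.73607034  0.04978429  1.01704404
 -2.04061136]
```

Request:
arm_command(delta_rot=[[0,0,0],[0,0,0],[0,0,0],[0,0,0],[0,0,0],[0,0,0],[0,0,0],[0,0,0]], translation=[[-0.0038,-0.028,0],[-0.0038,-0.028,0],[-0.0038,-0.028,0],[-0.0038,-0.0277,0],[0,0,0],[0,0,0],[0,0,0],[0,0,0]], gripper=[0.01,0.01,0.01,0.01,0.01,0.01,0.01,0.01])

```text
time: 46.15
position: [0.5575, 0.2907, 0.2211]
eef_rot: [0.999, -0.038, 0.0, 0.001]
contact_force: [0.1, -0.6, -1.0]
grip_width: 0.218
finger_force: 40.0
```

```bash
python3 st.py
python3 - <<'E'
from h import *
s=ctrl.read_state(); snap('wrist','w6.png'); im=cv2.imread('pics/w6.png'); np.savez('w6.npz',p=s['position'],q=s['eef_rot']); cv2.imwrite('pics/w6c.png',cv2.resize(im[110:290,220:430],(700,600),interpolation=cv2.INTER_CUBIC))
M=R.from_quat(s['eef_rot']).as_matrix(); p=s['position']
print(proj('wrist',[p+M@np.array([-.001,0,p[2]-.062]),p+M@np.array([.009,0,p[2]-.062]),p+M@np.array([-.011,0,p[2]-.062])],s))
E
```

```text
t 46.15 tip [0.5575 0.2907 0.1374] F [ 0.09 -0.57 -1.  ] M [-0.056  0.154 -0.036] ang -4.39 q7 -2.228
[[326.06683339 231.73889516]
 [326.06290927 219.0315883 ]
 [326.07067911 244.2271659 ]]
```

View pics/w6c.png

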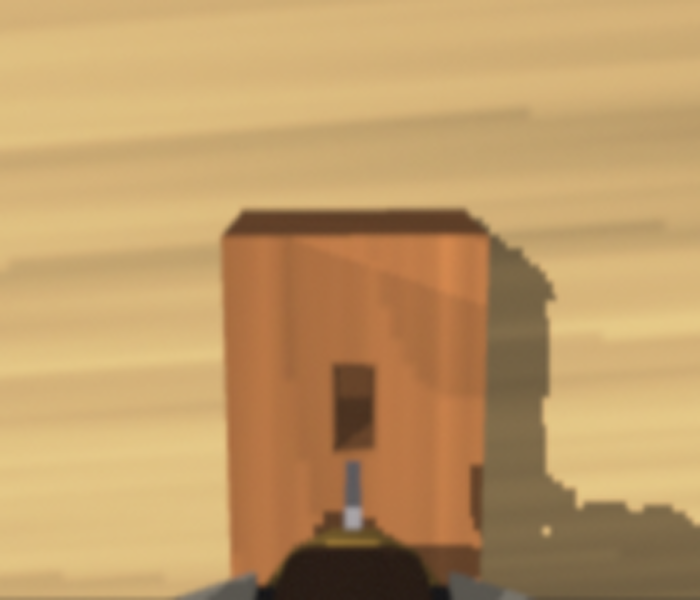

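The wrist view shows the empty slot centred at (326.2,232) and the blade tip on the same column, 353 in the crop. That matches the prediction, so I descend.

Request:
arm_command(delta_rot=[[0,0,0],[0,0,0],[0,0,0],[0,0,0],[0,0,0],[0,0,0],[0,0,0],[0,0,0]], translation=[[0,0,0.025],[0,0,0.025],[0,0,0.01],[0,0,0.005],[0,0,0.005],[0,0,0.005],[0,0,0.005],[0,0,0]], gripper=[0.01,0.01,0.01,0.01,0.01,0.01,0.01,0.01])

```text
time: 47.0
position: [0.5565, 0.2929, 0.1407]
eef_rot: [0.999, -0.037, -0.0, 0.0]
contact_force: [-0.1, 0.9, -1.0]
grip_width: 0.215
finger_force: 40.0
```

```bash
python3 st.py
```

```text
t 47.0 tip [0.5565 0.2929 0.057 ] F [-0.15  0.88 -0.97] M [-0.061  0.144  0.007] ang -4.21 q7 -2.241
```

Request:
arm_command(delta_rot=[[0,0,0],[0,0,0],[0,0,0],[0,0,0],[0,0,0],[0,0,0],[0,0,0],[0,0,0]], translation=[[0,0.0017,0],[0,0,0.005],[0,0,0.008],[0,0,0.01],[0,0,0.01],[0,0,0.006],[0,0,0.003],[0,0,0]], gripper=[0.01,0.01,0.01,0.01,0.01,0.01,0.01,0.01])

```text
time: 47.8
position: [0.5562, 0.2911, 0.0983]
eef_rot: [0.999, -0.037, -0.001, 0.0]
contact_force: [0.0, 0.3, -1.4]
grip_width: 0.224
finger_force: 40.0
```

```bash
python3 st.py
```

```text
t 47.8 tip [0.5562 0.2911 0.0146] F [ 0.05  0.32 -1.45] M [-0.031  0.244 -0.045] ang -4.21 q7 -2.246
```

Free all the way down. I lower the last 2 to 3 mm onto the block.

Request:
arm_command(delta_rot=[[0,0,0],[0,0,0],[0,0,0],[0,0,0],[0,0,0],[0,0,0],[0,0,0],[0,0,0]], translation=[[0,0,0.0008],[0,0,0.0006],[0,0,0.0004],[0,0,0],[0,0,0],[0,0,0],[0,0,0],[0,0,0]], gripper=[0.01,0.01,0.01,0.01,0.01,0.01,0.01,0.01], grip_force=15)

```text
time: 48.6
position: [0.5566, 0.2913, 0.0973]
eef_rot: [0.999, -0.037, -0.0, -0.0]
contact_force: [0.2, 0.1, -1.3]
grip_width: 0.219
finger_force: 15.0
```

```bash
python3 st.py
```

```text
t 48.6 tip [0.5566 0.2913 0.0136] F [ 0.25  0.12 -1.28] M [-0.015  0.185 -0.002] ang -4.22 q7 -2.247
```

Request:
arm_command(delta_rot=[[0,0,0],[0,0,0],[0,0,0],[0,0,0],[0,0,0],[0,0,0],[0,0,0],[0,0,0]], translation=[[0,0,0.0005],[0,0,0.0005],[0,0,0.0005],[0,0,0],[0,0,0],[0,0,0],[0,0,0],[0,0,0]], gripper=[0.01,0.01,0.01,0.01,0.01,0.01,0.01,0.01])

```text
time: 49.4
position: [0.5566, 0.2913, 0.0958]
eef_rot: [0.999, -0.037, -0.0, -0.0]
contact_force: [0.3, -0.6, -0.5]
grip_width: 0.215
finger_force: 15.0
```

```bash
python3 st.py
```

```text
t 49.4 tip [0.5566 0.2913 0.0121] F [ 0.34 -0.64 -0.47] M [-0.05   0.174 -0.037] ang -4.21 q7 -2.247
```

Back at the original grasp height, so I open, let the key settle and retreat straight up.

Request:
arm_command(delta_rot=[[0,0,0],[0,0,0],[0,0,0],[0,0,0],[0,0,0],[0,0,0],[0,0,0],[0,0,0]], translation=[[0,0,0],[0,0,0],[0,0,0],[0,0,0],[0,0,0],[0,0,0],[0,0,0],[0,0,0]], gripper=[0.025,0.03,0.04,0.05,0.06,0.06,0.06,0.06])

```text
time: 50.2
position: [0.5566, 0.2912, 0.0958]
eef_rot: [0.999, -0.037, -0.0, 0.0]
contact_force: [-0.7, -0.5, 0.3]
grip_width: 0.651
finger_force: 0.0
```

Request:
arm_command(delta_rot=[[0,0,0],[0,0,0],[0,0,0],[0,0,0],[0,0,0],[0,0,0],[0,0,0],[0,0,0]], translation=[[0,0,-0.01],[0,0,-0.02],[0,0,-0.03],[0,0,-0.03],[0,0,-0.03],[0,0,0],[0,0,0],[0,0,0]], gripper=[0.06,0.06,0.06,0.06,0.06,0.06,0.06,0.06])

```text
time: 51.0
position: [0.556, 0.2909, 0.2152]
eef_rot: [0.999, -0.037, -0.001, 0.0]
contact_force: [-0.6, -0.8, -0.7]
grip_width: 0.656
finger_force: 0.0
```

```bash
python3 st.py
python3 - <<'E'
from h import *
s=ctrl.read_state(); snap('wrist','w7.png'); t=snap('scene','s7.png')
a=cv2.imread('pics/w7.png')[150:330,240:420]; b=cv2.imread('pics/s7.png')[235:335,450:530]
M=R.from_quat(s['eef_rot']).as_matrix(); p=s['position']
o=np.zeros((400,720,3),np.uint8); o[:,:400]=cv2.resize(a,(400,400)); o[:,400:]=cv2.resize(b,(320,400)); cv2.imwrite('pics/end.png',o)
t0=cv2.imread('pics/scene0.png')[240:290,460:520]; r=cv2.matchTemplate(cv2.imread('pics/s7.png'),t0,cv2.TM_CCOEFF_NORMED); print(cv2.minMaxLoc(r))
E
```

```text
t 51.0 tip [0.556  0.2909 0.1315] F [-0.62 -0.76 -0.73] M [-0.018  0.141 -0.032] ang -4.21 q7 -2.227
(-0.7563730478286743, 0.9076879024505615, (524, 210), (460, 240))
```

View pics/end.png

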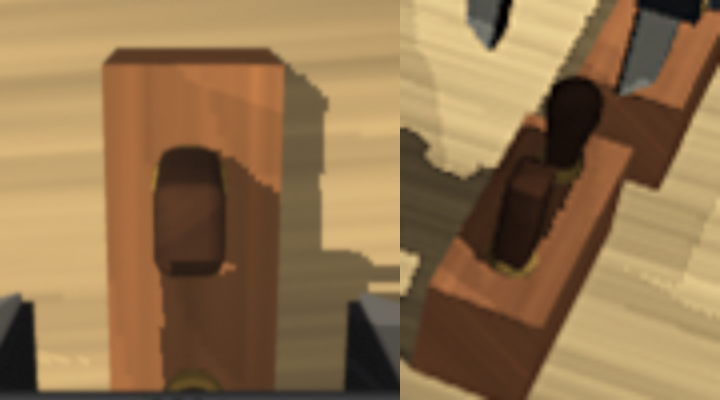

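The key stands upright in its slot at (190,215) in the left crop, with its bolster on the block, and the awl is in place. I hand the job in.

```bash
python3 -c "
from station import ctrl
print(ctrl.job_done())"
```

```text
the job is handed in; nothing more can be done
None
```

I handed the job in at about 51 s: the door went onto its stop, the lock was turned a quarter turn and seated, and the key is upright in its own slot; the judge returned no verdict, so success is unconfirmed.

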